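# Lay out the gear on a light-fitting tray

### The job

Lay out the electrical parts on the flat white gear tray in one row along its scribed centreline: the ballast midway between the lampholder and the cable gland, the capacitor standing upright midway between the ballast and the lampholder, and the terminal block midway between the ballast and the gland, with ballast and terminal block lengthwise along the line. Then set the ignitor, right way up, centred on top of the ballast. Do not lay the capacitor over on the way, and leave the steel pot, the jar and the screwdriver where they are.

Things in the scene. Friction and masses are not known exactly. Their poses are not given: they have to be found in the camera images.
- tray: Flat white steel gear tray of a light fitting, fixed to the bench, 110 x 440 x 12 mm (x, y, z), with a thin dark centreline scribed along its length and small dark holes near its long edges. Origin: centre of its underside, on the bench; its flat top is 12 mm above. Its y axis runs along its length (the centreline), z up.
- lampholder: White ceramic lampholder fixed upright on the tray's centreline near one of its two ends (which end varies): square foot 46 x 36 mm, round body 39 mm across with a brass-ringed mouth on top, 58 mm high. Origin: centre of its underside, on the tray's top, always 180 mm from the tray's middle and so 360 mm from the gland.
- gland: Black plastic cable gland (hexagonal-looking nut and round dome) fixed upright on the tray's centreline near the other end, 40 mm across, 42 mm high. Origin: centre of its underside, on the tray's top, 180 mm from the tray's middle.
- ballast: Loose ballast: dark, heavy block of laminated steel with copper-coloured end plates, 52 x 80 x 46 mm (x, y, z), flat on top, 0.55 to 0.85 kg. Origin: centre of its underside; its y axis is its length. Grip it across its 52 mm width.
- capacitor: Loose capacitor: bare aluminium can standing upright, 40 mm in diameter, 64 mm high plus two 8 mm brass tabs on its black top, about 0.09 kg. Origin: centre of its underside; z is its axis.
- terminal_block: Loose white plastic terminal block: a long low strip with two rows of five brass screws, 24 x 60 x 22 mm (x, y, z), the upper 8 mm only 14 mm wide, about 0.05 kg. Origin: centre of its underside; its y axis is its length. Grip it across its width, low down.
- ignitor: Loose ignitor: small grey plastic box with a black stripe and three brass studs 3 mm high, 32 x 42 x 30 mm (x, y, z), about 0.08 kg. Origin: centre of its underside; y is its longer side.
- pot: Bystander: round stainless steel sugar pot with closed lid, 92 mm in diameter, 87 mm high, a small loop handle at its side. Origin: centre of its underside. Leave it alone.
- jar: Bystander: small glass jar with a steel cap, 60 mm in diameter, 75 mm high. Origin: centre of its underside. Leave it alone.
- screwdriver: Bystander: screwdriver with a yellow handle lying beyond the tray, its x axis along its length. Leave it alone.
Things that resemble listed ones, but are neither listed nor needed, are in the scene too. What is shaped like the capacitor but red is not meant. Leave any red look-alike of the ignitor alone.

How it is judged:
By the outcome, as a careful person would: the job done as asked, in the order asked, and still so for the second after the job is handed in, with the robot touching nothing.
It also fails if it takes over 101 s, if anything falls off the work surface, if the arm or the gripper's body presses on something with over 40 N, if the wrist force passes 120 N, or if a joint passes its speed limit or range.

### The arm

A 6-joint arm with a two-finger parallel gripper is mounted at the origin on the work surface. World frame = base frame: x ahead of the robot, y to its left, z up, the work surface at z = 0. Lengths are in m, angles in rad, forces in N, time in s.
With the tool pointing down it reaches from about 0.35 to 0.85 m from the base axis. Payload 8.1 kg.
Tool frame: the origin (TCP) lies between the finger pads; the fingertips stand 14 mm ahead of it and the grasp point (between the pads) lies 5 mm behind it (robot.tcp_to_tips is the z of the fingertips in the tool frame, in m); z points along the fingers, y is the line along which they close (so a half turn about z gives the same grasp; the last joint's range is limited). The gripper opens to 93 mm and grips with 3 to 60 N. Pads are 15 mm wide; open, the fingers measure 128 mm over their backs; the gripper's body (75 mm by 188 mm) begins 65 mm behind the grasp point.
Start: joints at [1.08, 0.13, 1.488, -0, 1.523, -0.085], TCP at [0.237, 0.551, 0.233] pointing down, gripper open.
Joint ranges: [-2.96, 2.96], [-0.89, 2.26], [0.02, 2.5], [-1.34, 4.48], [0, 2.73], [-2.66, 2.66]. Speed limits (rad/s): [2.39, 2.39, 2.79, 3.14, 3.14, 3.14].

### API

Orientations are given as a rotation vector (axis times angle).
In Python, from plant import sensors, read_camera, robot gives the robot as it stands.
- The arm moves only by the shell command python3 -m inch FILE [FORCE], which reads ROWS from the file FILE. ROWS is 1 to 20 rows, parted by semicolons, with the numbers parted by spaces; each row has 5 numbers: the finger opening in m, then dx, dy, dz in shares of the most that a row can go, 1 being 50 mm, then a turn about the tool's z in rad; each row shifts and turns the commanded pose from where the row before left it, along the tool's axes as they then stand; what a row does not reach is not made up. A row lasts 1/10 s, in which the tool goes at most 0.05 m and 0.15 rad, less where a joint would pass 70% of its speed; a pose out of reach is approached as far as the arm can. The fingers move at their own pace and stop on an object; FORCE is the grip in N (left out, the last holds). Time passes only in rows, so rows that do not move let the fingers close. It prints the time, the measured TCP pose, the force, the opening and the grip force at its end. Input that does not fit is refused with a message, and nothing moves.
- sensors.read_state(): the state, without advancing time (a new reading comes with each control period).
- read_camera(name): name is "scene" or "side" or "wrist"; returns a dict with "image" (420x560x3 uint8, red, green, blue), "depth" (420x560 float32, m along the optical axis (not along the pixel's ray), 0 where there is no reading), "fx", "fy", "cx", "cy" (pixels), "R" (3x3) and "t" (3): a world point X has camera coordinates R X + t. Camera axes: x right, y down, z forward; pixel columns grow to the right and rows downward; lengths in m; the calibration is good to about 2 mm. A picture is of the moment at which its call begins.
- robot.close_job(): hands the job in; it is judged then, once.
The state is a dict: "t": time; "q": joint angles; "dq": joint speeds; "joint_torque": joint torques, N m; "tool_pos": TCP position; "orientation": TCP orientation; "force": force on the tool from outside, world axes, zero at the start; "wrist_torque": the same for the moment, N m; "opening": finger opening in m; "gripper_force": force on a finger pad.
Only numpy, scipy, OpenCV 4.12 (cv2) and the standard library are available. Lean on these libraries where they do the work, as an engineer would, in place of code of your own. Each camera call takes 0.05 s, during which the arm holds its last target. There are 200 camera calls.

## Working session

There is one attempt and no reset: what is moved stays moved. The work goes in short steps, Python scripts to look and compute and a shell command to move; the robot and the scene stay as the last step left them, time stands still between calls to the robot, and variables do not carry over. Pictures are saved under pics/ and viewed, at most 14 in all, crops included, and the job is handed in when it is done.

```bash
ls; mkdir -p pics; python3 - <<'E'
from plant import sensors, read_camera, robot
import cv2,numpy as np
for n in ("scene","side"):
    c=read_camera(n); cv2.imwrite(f"pics/{n}0.png",c["image"][:,:,::-1]); np.savez(f"pics/{n}0.npz",**c)
    print(n,c["fx"],c["cx"],c["cy"],(-c["R"].T@c["t"]).round(3), (c["depth"]>0).mean())
s=sensors.read_state();print(s["t"],s["tool_pos"],s["orientation"],s["opening"])
E
```

```text
pics
scene 442.04602955706093 282.6849118688082 211.07412050781383 [1.034 0.364 0.976] 0.9959906462585034
side 396.65530767609516 291.11551675003443 211.51122879154155 [ 0.41  -0.756  0.509] 0.9961309523809524
0.1 [0.23660917 0.55084396 0.2316956 ] [-6.32978664e-01 -3.07667184e+00  2.51450607e-03] 0.09292584551416883
```

View pics/scene0.png

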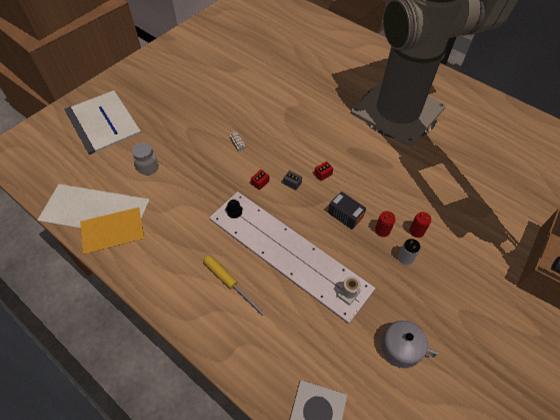

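View pics/side0.png

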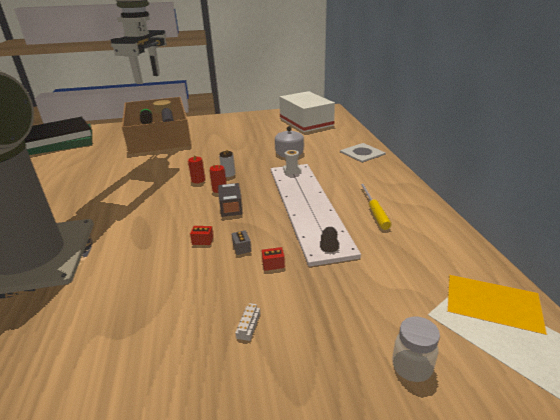

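Scene picture: the gland is at (234,208), the lampholder at (350,288) and the tray between them. The ballast is at (347,210). For the look-alikes:
- **Capacitor:** the bare can at (410,250). The red cans at (385,223) and (421,224) are not meant.
- **Ignitor:** the grey box at (292,180). The red boxes at (260,180) and (324,170) are not meant.
- **Terminal block:** the white strip at (237,140), the only candidate.

The side view agrees: can (227,164), ignitor (241,242), block (247,322), ballast (231,200).

```bash
cat > h.py <<'E'
import numpy as np, cv2
from plant import sensors, read_camera, robot
def cloud(c):
    v,u=np.mgrid[0:420,0:560]; d=c["depth"]
    P=np.stack([(u-c["cx"])/c["fx"]*d,(v-c["cy"])/c["fy"]*d,d],-1)
    return (P-c["t"])@c["R"]
def ray(c,u,v,z):
    o=-c["R"].T@c["t"]; d=c["R"].T@np.array([(u-c["cx"])/c["fx"],(v-c["cy"])/c["fy"],1.])
    return o+d*(z-o[2])/d[2]
def tri(obs):
    A=[];b=[]
    for c,u,v in obs:
        o=-c["R"].T@c["t"]; d=c["R"].T@np.array([(u-c["cx"])/c["fx"],(v-c["cy"])/c["fy"],1.]); d/=np.linalg.norm(d)
        M=np.eye(3)-np.outer(d,d);A.append(M);b.append(M@o)
    return np.linalg.solve(sum(A),sum(b))
def rect(P):
    r=cv2.minAreaRect((P[:,:2]*1000).astype(np.float32)); (x,y),(w,h),a=r
    if w>h: w,h,a=h,w,a+90   # a: direction of the short side, deg; length dir = a+90
    return (round(x,1),round(y,1)),(round(w,1),round(h,1)),round((a+90)%180,1)
E
python3 - <<'E'
from h import *
boxes={"scene":dict(tray=(205,190,380,320),gland=(222,196,248,222),lamp=(335,272,366,305),ballast=(325,188,368,230),cap=(396,235,424,268),tb=(226,126,250,154),ign=(280,168,304,192),pot=(380,315,440,370),redcap1=(374,208,397,238),redcap2=(410,208,433,238),redign1=(250,168,271,190),redign2=(313,160,334,181)),
"side":dict(gland=(318,224,342,254),lamp=(280,148,302,178),ballast=(216,183,245,218),cap=(219,149,237,180),tb=(232,300,262,342),ign=(230,230,252,255))}
for n,B in boxes.items():
    c=dict(np.load(f"pics/{n}0.npz")); P=cloud(c)
    for k,(a,b,e,f) in B.items():
        Q=P[b:f,a:e].reshape(-1,3)
        base=.005 if k not in("gland","lamp") else .02
        Q=Q[(Q[:,2]>base)&(Q[:,2]<.12)]
        zt=np.percentile(Q[:,2],97); T=Q[Q[:,2]>zt-.006]
        print(n,k,"ztop%.1f"%(zt*1000),len(T),"top",*rect(T),"all",*rect(Q))
E
```

```text
scene tray ztop56.1 353 top (520.0, 59.1) (222.1, 392.4) 89.0 all (598.0, 61.9) (364.7, 451.3) 129.2
scene gland ztop56.4 68 top (615.1, -123.7) (23.4, 25.4) 1.5 all (617.1, -122.7) (34.0, 35.5) 84.1
scene lamp ztop73.2 216 top (615.2, 234.9) (36.4, 37.1) 153.4 all (617.0, 234.8) (38.2, 45.1) 5.7
scene ballast ztop49.6 503 top (432.2, 100.4) (53.3, 79.1) 88.9 all (412.4, 90.8) (97.4, 135.4) 31.7
scene cap ztop67.5 175 top (439.5, 287.1) (35.4, 38.3) 24.2 all (411.6, 285.0) (62.5, 91.4) 29.9
scene tb ztop24.5 81 top (427.5, -288.9) (14.0, 62.0) 66.5 all (420.9, -287.5) (60.4, 81.1) 37.4
scene ign ztop34.5 133 top (440.5, -72.0) (33.8, 41.0) 97.3 all (432.4, -78.7) (49.6, 70.6) 41.2
scene pot ztop70.8 405 top (645.4, 394.4) (54.3, 56.8) 84.7 all (613.9, 397.3) (114.4, 141.4) 16.2
scene redcap1 ztop67.6 146 top (409.0, 200.7) (35.4, 36.5) 164.0 all (389.5, 194.0) (55.6, 81.3) 178.0
scene redcap2 ztop67.6 154 top (354.6, 269.7) (35.9, 36.4) 67.0 all (356.3, 269.8) (39.3, 42.4) 146.1
scene redign1 ztop34.3 129 top (496.4, -141.1) (32.1, 42.3) 0.0 all (486.4, -144.2) (41.2, 77.1) 19.6
scene redign2 ztop34.2 126 top (359.8, -26.0) (33.5, 41.3) 163.0 all (355.6, -40.1) (43.7, 63.2) 74.0
side gland ztop54.5 95 top (614.2, -131.5) (24.5, 24.7) 115.7 all (613.0, -133.7) (30.1, 39.1) 158.1
side lamp ztop70.4 84 top (614.1, 230.3) (34.8, 37.1) 131.9 all (629.2, 284.9) (65.3, 154.1) 83.4
side ballast ztop46.9 375 top (430.8, 95.2) (52.6, 82.2) 89.2 all (429.2, 122.6) (55.8, 142.9) 92.3
side cap ztop65.8 107 top (434.7, 239.4) (33.1, 125.7) 85.0 all (424.7, 239.4) (37.4, 127.6) 70.6
side tb ztop23.2 267 top (426.9, -291.8) (14.6, 61.2) 66.9 all (426.9, -292.2) (24.5, 61.7) 66.3
side ign ztop32.4 193 top (438.9, -76.8) (31.8, 44.0) 97.6 all (439.0, -76.7) (32.4, 43.9) 97.6
```

```bash
python3 - <<'E'
from h import *
c=dict(np.load("pics/scene0.npz"))["image"];s=dict(np.load("pics/side0.npz"))["image"]
a=cv2.resize(c[115:275,220:440],None,fx=3.6,fy=3.6)[:,:,::-1]
cv2.imwrite("pics/crop1.png",a)
E
```

```text
(no output)
```

View pics/crop1.png

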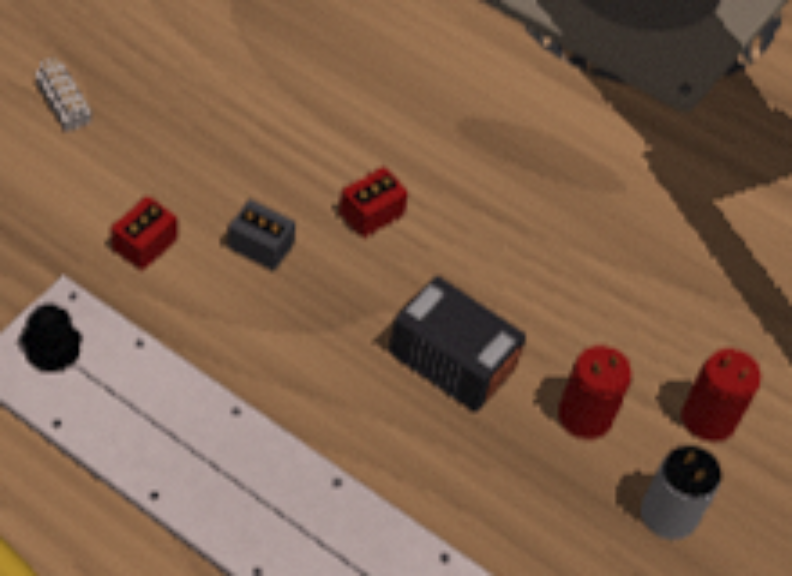

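The crop shows a black-topped bare can at lower right, a grey ignitor with studs up between two red boxes, a dark ballast and a white strip. The choices stand. The heights match the text: ballast about 47–50, can about 66 and ignitor about 33 mm. I'll turn the gripper to yaw 0 and approach, with a wrist view on the way.

The rows are not in the units I measure in: shifts go in shares of 50 mm. I convert before sending: -0.03 m is -0.6, 0.016 m is 0.32.

```bash
cat >> h.py <<'E'
def look(n,save=None):
    c=read_camera(n)
    if save: cv2.imwrite(f"pics/{save}.png",c["image"][:,:,::-1]); np.savez(f"pics/{save}.npz",**c)
    return c
E
echo '0.093 0 0 0 0.1455;0.093 0 0 0 0.1455;0.093 0 0 0 0.1455;0.093 0 0 0 0.1455;0.093 0 0 0 0.1455;0.093 0 0 0 0.1455;0.093 0 0 0 0.1455;0.093 0 0 0 0.1455;0.093 0 0 0 0' > mv.in && python3 -m inch mv.in
echo '0.093 -0.6 0.32 0 0;0.093 -0.6 0.32 0 0;0.093 -0.6 0.32 0 0;0.093 -0.6 0.32 0 0;0.093 -0.6 0.32 0 0;0.093 -0.6 0.32 0 0;0.093 -0.6 0.32 0 0;0.093 -0.6 0.32 0 0;0.093 -0.6 0.32 0 0;0.093 -0.6 0.32 0 0;0.093 -0.6 0.32 0 0;0.093 -0.6 0.32 0 0;0.093 0 0 0 0;0.093 0 0 0 0' > mv.in && python3 -m inch mv.in
python3 - <<'E'
from h import *
c=look("wrist","w1"); print(-c["R"].T@c["t"],c["R"][2],c["fx"])
E
```

```text
t: 1.0
tool_pos: [0.2367, 0.551, 0.232]
orientation: [2.223, 2.22, -0.002]
force: [-0.3, 0.7, -0.6]
opening: 0.0931
gripper_force: 0.0
t: 2.4
tool_pos: [0.4292, 0.191, 0.2324]
orientation: [-2.219, -2.224, 0.0]
force: [-0.4, 0.5, -0.6]
opening: 0.0929
gripper_force: 0.0
[0.42861196 0.27458976 0.38380731] [-3.01279524e-05 -2.98845569e-01 -9.54301485e-01] 322.1141515197208
```

View pics/w1.png

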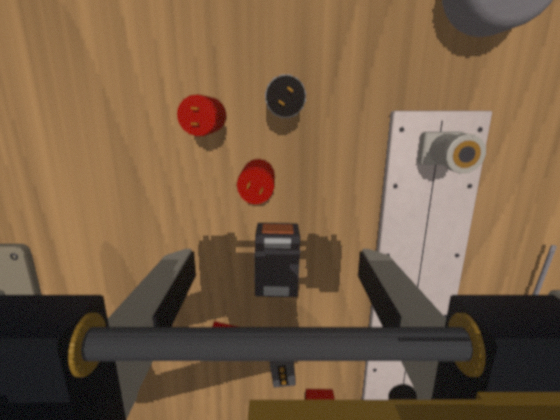

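The wrist view shows the ballast at (277,260), the capacitor at (286,97), the red cans at (198,115) and (256,182), the lampholder at (460,152) and the tray with its centreline running down from (440,120). Next I'll measure from this view and get the tray from the scene and side views.

```bash
python3 - <<'E'
from h import *
c=dict(np.load("pics/w1.npz")); P=cloud(c)
for k,(a,b,e,f),base in [("ballast",(250,220,305,300),.03),("cap",(262,72,310,122),.05),("lamp",(415,125,490,180),.05)]:
    Q=P[b:f,a:e].reshape(-1,3); Q=Q[(Q[:,2]>base)&(Q[:,2]<.1)]
    zt=np.percentile(Q[:,2],95); T=Q[abs(Q[:,2]-zt)<.006]
    print(k,"z%.1f"%(zt*1000),"top",rect(T))
for n,f in (("scene","scene0"),("side","side0"),("wrist","w1")):
    c=dict(np.load(f"pics/{f}.npz")); P=cloud(c); hsv=cv2.cvtColor(c["image"],cv2.COLOR_RGB2HSV)
    m=(hsv[...,1]<60)&(hsv[...,2]>110)&(abs(P[...,2]-.012)<.008)&(P[...,0]>.53)&(P[...,0]<.7)&(abs(P[...,1]-.055)<.25)
    m=cv2.morphologyEx(m.astype(np.uint8),cv2.MORPH_OPEN,np.ones((3,3)))
    k,l,st,_=cv2.connectedComponentsWithStats(m); i=1+st[1:,4].argmax(); m=l==i
    Q=P[m]; print(n,"tray z med %.1f"%(np.median(Q[:,2])*1000),rect(Q))
    # centreline: dark pixels inside the tray, near x .6155
    h=cv2.morphologyEx(m.astype(np.uint8),cv2.MORPH_CLOSE,np.ones((9,9)))>0
    g=cv2.cvtColor(c["image"],cv2.COLOR_RGB2GRAY); bh=cv2.morphologyEx(g,cv2.MORPH_BLACKHAT,np.ones((7,7)))
    v,u=np.where(h&(bh>15)); R=np.array([ray(c,a,b,.012) for a,b in zip(u,v)])
    R=R[(abs(R[:,0]-.615)<.012)&(R[:,1]<.2)&(R[:,1]>-.09)]
    if len(R)>20: p=np.polyfit(R[:,1],R[:,0],1); print("  line x(y)=",p.round(4),len(R),"x at .055",np.polyval(p,.055).round(4))
E
```

```text
ballast z46.2 top ((428.8, 99.2), (53.0, 80.9), 88.8)
cap z64.6 top ((436.6, 286.8), (37.9, 38.0), 21.3)
lamp z70.5 top ((611.8, 234.3), (37.6, 37.9), 0.3)
scene tray z med 12.6 ((614.9, 53.2), (111.4, 442.8), 89.9)
  line x(y)= [0.0015 0.6134] 238 x at .055 0.6134
side tray z med 11.5 ((614.4, 49.6), (109.8, 441.4), 90.1)
  line x(y)= [-0.0067  0.6141] 139 x at .055 0.6137
wrist tray z med 11.0 ((612.6, 142.0), (110.6, 262.2), 90.3)
  line x(y)= [-0.0049  0.6131] 354 x at .055 0.6129
```

In the tool's units: -0.03 m is -0.6, 0.03 m is 0.6.

```bash
echo '0.093 -0.6 0 0 0;0.093 -0.6 0 0 0;0.093 -0.64 0 0 0;0.093 0 0 0 0;0.093 0 0 0.6 0;0.093 0 0 0.6 0;0.093 0 0 0.6 0;0.093 0 0 0.6 0;0.093 0 0 0.6 0;0.093 0 0 0.4 0;0.093 0 0 0.4 0;0.093 0 0 0.4 0;0.093 0 0 0 0' > mv.in && python3 -m inch mv.in
echo '0 0 0 0 0;0 0 0 0 0;0 0 0 0 0;0 0 0 0 0;0 0 0 0 0;0 0 0 0 0;0 0 0 0 0;0 0 0 0 0' > mv.in && python3 -m inch mv.in 45
```

```text
t: 3.75
tool_pos: [0.4264, 0.1007, 0.0199]
orientation: [-2.215, -2.223, 0.006]
force: [-1.3, -0.6, 1.0]
opening: 0.0931
gripper_force: 0.0
t: 4.55
tool_pos: [0.4295, 0.0995, 0.023]
orientation: [2.22, 2.222, 0.0]
force: [-1.7, -0.1, 6.1]
opening: 0.0521
gripper_force: 44.8
```

In the tool's units: -0.03 m is -0.6, -0.02 m is -0.4.

```bash
echo '0 0 0 -0.2 0;0 0 0 -0.4 0;0 0 0 -0.6 0;0 0 0 0 0;0 -0.09 0.368 0 0;0 -0.09 0.368 0 0;0 -0.09 0.368 0 0;0 -0.09 0.368 0 0;0 -0.09 0.368 0 0;0 -0.09 0.368 0 0;0 -0.09 0.368 0 0;0 -0.09 0.368 0 0;0 -0.09 0.368 0 0;0 -0.09 0.368 0 0;0 0 0 0 0;0 0 0 0 0;0 0 0 0 0' > mv.in && python3 -m inch mv.in
python3 - <<'E'
from h import *
c=look("wrist","w2");P=cloud(c)
E
```

```text
t: 6.25
tool_pos: [0.6117, 0.0548, 0.0809]
orientation: [-2.219, -2.221, 0.003]
force: [0.2, 0.3, -8.5]
opening: 0.0518
gripper_force: 44.8
```

View pics/w2.png

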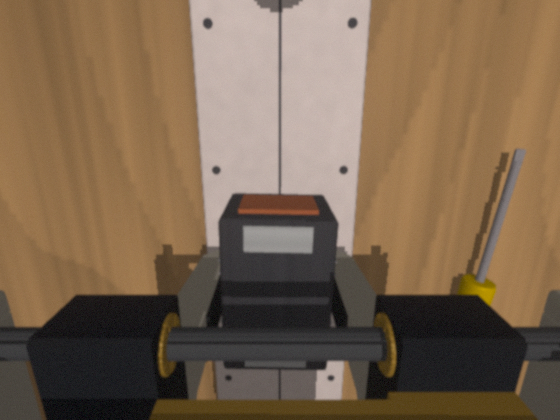

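The ballast is held centred over the line: block about (278,250), line at column 280. I'll measure it before lowering.

```bash
python3 - <<'E'
from h import *
c=dict(np.load("pics/w2.npz"));P=cloud(c)
Q=P[190:300,215:345].reshape(-1,3);Q=Q[abs(Q[:,2]-np.percentile(Q[:,2],90))<.005]
print("ballast top z",np.median(Q[:,2]),rect(Q), "ymax",Q[:,1].max())
g=cv2.cvtColor(c["image"],cv2.COLOR_RGB2GRAY)
for v in (60,120,170): 
    u=265+np.argmin(g[v,265:295]); print(ray(c,u,v,.0115)[:2])
    r=g[v]; e=[np.argmax((r[150:280]>150))+150, 400-np.argmax((r[280:400]>150)[::-1])]; print("edges",[ray(c,x,v,.0115)[0].round(4) for x in e])
print(sensors.read_state()["tool_pos"])
E
```

```text
ballast top z 0.10302437364980177 ((612.5, 74.3), (40.8, 59.3), 179.8) ymax 0.09482440149572663
[0.61302785 0.16773239]
edges [np.float64(0.5591), np.float64(0.6675)]
[0.61253959 0.13148884]
edges [np.float64(0.5597), np.float64(0.6673)]
[0.61266695 0.09817606]
edges [np.float64(0.5594), np.float64(0.6672)]
[0.6119492  0.05490463 0.08138309]
```

In the tool's units: 0.004 m is 0.08, 0.015 m is 0.3.

```bash
echo '0 0 0 0.3 0;0 0 0 0.3 0;0 0 0 0.16 0;0 0 0 0.08 0;0 0 0 0.04 0;0 0 0 0.02 0;0 0 0 0 0;0 0 0 0 0' > mv.in && python3 -m inch mv.in
```

```text
t: 7.1
tool_pos: [0.6138, 0.0547, 0.0383]
orientation: [2.22, 2.222, 0.001]
force: [-0.1, 0.8, -8.4]
opening: 0.0521
gripper_force: 44.8
```

In the tool's units: 0.001 m is 0.02.

```bash
echo '0 0 0 0.02 0;0 0 0 0 0;0 0 0 0 0' > mv.in && python3 -m inch mv.in | grep -E "pos|force:"; echo '0 0 0 0.02 0;0 0 0 0 0;0 0 0 0 0' > mv.in && python3 -m inch mv.in | grep -E "pos|force:"
```

```text
tool_pos: [0.6134, 0.0547, 0.0367]
force: [-0.0, 0.3, -8.3]
gripper_force: 44.8
tool_pos: [0.6132, 0.0546, 0.0355]
force: [1.3, 0.3, -8.7]
gripper_force: 44.8
```

In the tool's units: 0.001 m is 0.02.

```bash
echo '0 0 0 0.02 0;0 0 0 0 0;0 0 0 0 0' > mv.in && python3 -m inch mv.in | grep -E "pos|force:"; echo '0 0 0 0.02 0;0 0 0 0 0;0 0 0 0 0' > mv.in && python3 -m inch mv.in | grep -E "pos|force:"
```

```text
tool_pos: [0.6135, 0.0547, 0.0351]
force: [-3.6, -0.5, -2.0]
gripper_force: 44.8
tool_pos: [0.6135, 0.0547, 0.035]
force: [-6.6, -1.0, 6.6]
gripper_force: 44.8
```

```bash
echo '0.06 0 0 0 0;0.093 0 0 0 0;0.093 0 0 0 0;0.093 0 0 0 0;0.093 0 0 0 0;0.093 0 0 -0.4 0;0.093 0 0 -0.8 0;0.093 0 0 -1 0;0.093 0 0 -1 0;0.093 0 0 -0.8 0;0.093 0 0 0 0;0.093 0 0 0 0;0.093 0 0 0 0' > mv.in && python3 -m inch mv.in
cat >> h.py <<'E'
def linex(c,vs):
    g=cv2.cvtColor(c["image"],cv2.COLOR_RGB2GRAY)
def tops(c,specs):
    "specs: name,(xmin,ymin,xmax,ymax) world m, (zmin,zmax)"
    P=cloud(c).reshape(-1,3)
    for k,(a,b,e,f),(z0,z1) in specs:
        Q=P[(P[:,0]>a)&(P[:,0]<e)&(P[:,1]>b)&(P[:,1]<f)&(P[:,2]>z0)&(P[:,2]<z1)]
        if len(Q)<20: print(k,"few",len(Q)); continue
        m=np.median(Q[:,2]); T=Q[abs(Q[:,2]-m)<.005]; print(k,"z %.1f"%(m*1000),len(T),rect(T))
E
python3 - <<'E'
from h import *
c=look("wrist","w3")
S=[("ballast",(.56,.0,.67,.11),(.045,.07)),("lamp",(.58,.2,.65,.27),(.06,.08)),("gland",(.58,-.16,.65,-.09),(.035,.06)),("tray",(.54,-.19,.69,.29),(.006,.018))]
tops(c,S)
c=look("scene","s3");tops(c,S)
c=look("side","d3");tops(c,S)
E
```

```text
t: 9.6
tool_pos: [0.6125, 0.0546, 0.2317]
orientation: [-2.219, -2.221, 0.003]
force: [-0.1, 0.9, -1.2]
opening: 0.093
gripper_force: 0.0
ballast z 57.1 3646 ((613.0, 54.3), (52.7, 80.0), 88.6)
lamp z 69.0 562 ((612.4, 220.7), (12.7, 35.9), 179.2)
gland z 44.8 143 ((614.6, -115.1), (10.5, 29.1), 175.3)
tray z 11.1 24957 ((613.2, 48.8), (110.2, 388.8), 90.2)
ballast z 58.3 653 ((615.1, 55.7), (53.6, 81.7), 89.1)
lamp z 70.5 224 ((615.1, 234.9), (37.1, 37.4), 129.1)
gland z 51.1 84 ((616.4, -125.0), (27.8, 28.2), 3.8)
tray z 12.5 5499 ((615.5, 54.4), (111.9, 440.7), 90.1)
ballast z 57.3 388 ((614.4, 52.0), (52.3, 84.5), 87.8)
lamp z 69.1 83 ((612.7, 230.1), (35.7, 36.2), 103.9)
gland z 49.2 119 ((615.0, -131.5), (26.2, 30.8), 5.0)
tray z 11.6 3323 ((614.7, 50.4), (110.7, 441.4), 90.0)
```

View pics/w3.png

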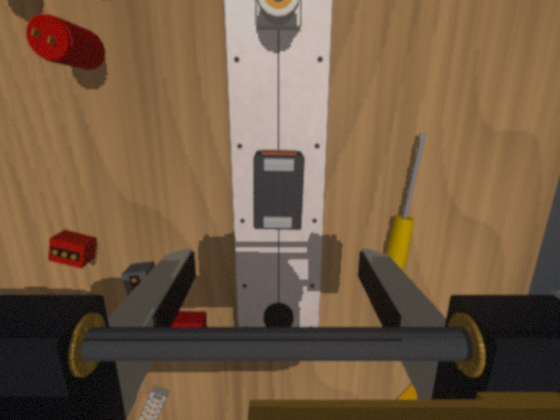

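The wrist view shows the ballast at (278,190) square on the line, the lampholder at (278,8) and the gland at (278,317). All views put the ballast within about 1 mm of midway. Now the capacitor.

```bash
echo '0.06 0.58 -0.44 0 0;0.06 0.58 -0.44 0 0;0.06 0.58 -0.44 0 0;0.06 0.58 -0.44 0 0;0.06 0.58 -0.44 0 0;0.06 0.58 -0.44 0 0;0.06 0.58 -0.44 0 0;0.06 0.58 -0.44 0 0;0.06 0 0 0 0;0.06 0 0 0 0;0.06 0 0 0 0' > mv.in && python3 -m inch mv.in 20
python3 - <<'E'
from h import *
c=look("wrist","w4")
S=[("cap",(.40,.25,.47,.32),(.055,.068)),("capside",(.40,.25,.47,.32),(.01,.05)),("red1",(.38,.17,.43,.23),(.055,.068)),("red2",(.32,.24,.38,.30),(.055,.068))]
tops(c,S);print(sensors.read_state()["tool_pos"])
E
```

```text
t: 10.85
tool_pos: [0.4374, 0.2858, 0.233]
orientation: [2.221, 2.222, -0.002]
force: [0.2, -1.1, -0.5]
opening: 0.0604
gripper_force: 0.0
cap z 63.0 1028 ((436.4, 287.5), (37.9, 38.1), 147.3)
capside z 32.1 52 ((437.9, 299.8), (13.9, 37.7), 174.9)
red1 z 62.9 865 ((406.5, 200.6), (37.5, 38.2), 47.6)
red2 z 63.1 1003 ((351.7, 269.6), (37.8, 37.9), 12.5)
[0.4375689  0.28556592 0.23311016]
```

```bash
echo '0.06 0.02 -0.02 0.4 0;0.06 0 0 0.6 0;0.06 0 0 0.6 0;0.06 0 0 0.6 0;0.06 0 0 0.6 0;0.06 0 0 0.4 0;0.06 0 0 0.4 0;0.06 0 0 0.3 0;0.06 0 0 0 0;0.06 0 0 0 0;0 0 0 0 0;0 0 0 0 0;0 0 0 0 0;0 0 0 0 0;0 0 0 0 0;0 0 0 0 0' > mv.in && python3 -m inch mv.in 20
```

```text
t: 12.5
tool_pos: [0.4368, 0.2879, 0.0396]
orientation: [2.22, 2.222, 0.002]
force: [-0.3, 0.1, 7.1]
opening: 0.0394
gripper_force: 20.0
```

In the tool's units: -0.03 m is -0.6, 0.03 m is 0.6.

```bash
echo '0 0 0 -0.2 0;0 0 0 -0.5 0;0 0 0 -0.6 0;0 0 0 -0.5 0;0 0 0 0 0;0 -0.286 0.352 0 0;0 -0.286 0.352 0 0;0 -0.286 0.352 0 0;0 -0.286 0.352 0 0;0 -0.286 0.352 0 0;0 -0.286 0.352 0 0;0 -0.286 0.352 0 0;0 -0.286 0.352 0 0;0 -0.286 0.352 0 0;0 -0.286 0.352 0 0;0 0 0 0 0;0 0 0 0 0;0 0 0 0.6 0;0 0 0 0.4 0;0 0 0 0 0' > mv.in && python3 -m inch mv.in
echo '0 0 0 0.3 0;0 0 0 0.1 0;0 0 0 0 0;0 0 0 0 0;0 0 0 0 0' > mv.in && python3 -m inch mv.in
python3 - <<'E'
from h import *
c=look("wrist");P=cloud(c)
tops(c,[("cap",(.58,.11,.65,.18),(.07,.11))])
E
```

```text
t: 14.5
tool_pos: [0.6083, 0.145, 0.0743]
orientation: [-2.216, -2.22, 0.009]
force: [-1.1, 0.7, -1.4]
opening: 0.0398
gripper_force: 20.0
t: 15.0
tool_pos: [0.6129, 0.1448, 0.0596]
orientation: [2.22, 2.222, 0.002]
force: [-1.0, 0.1, -1.4]
opening: 0.0393
gripper_force: 20.0
cap z 83.3 5315 ((614.2, 146.8), (32.9, 68.5), 179.0)
```

```bash
echo '0 0 0 0.1 0;0 0 0 0.02 0;0 0 0 0 0;0 0 0 0 0;0 0 0 0 0' > mv.in && python3 -m inch mv.in| grep -E "pos|force:"; echo '0 0 0 0.02 0;0 0 0 0 0;0 0 0 0 0' > mv.in && python3 -m inch mv.in | grep -E "pos|force:"; echo '0 0 0 0.02 0;0 0 0 0 0;0 0 0 0 0' > mv.in && python3 -m inch mv.in | grep -E "pos|force:"
```

```text
tool_pos: [0.6123, 0.1446, 0.0527]
force: [-0.2, 0.5, -0.5]
gripper_force: 20.0
tool_pos: [0.6122, 0.1447, 0.0516]
force: [-0.1, -0.1, -0.2]
gripper_force: 20.0
tool_pos: [0.6123, 0.1446, 0.0516]
force: [-4.4, -0.9, 5.9]
gripper_force: 20.0
```

In the tool's units: -0.05 m is -1, -0.04 m is -0.8.

```bash
echo '0.045 0 0 0 0;0.06 0 0 0 0;0.07 0 0 0 0;0.07 0 0 0 0;0.07 0 0 -0.4 0;0.07 0 0 -0.8 0;0.07 0 0 -1 0;0.07 0 0 -1 0;0.07 0 0 -0.6 0;0.07 -0.6 0 0 0;0.07 -0.6 0 0 0;0.07 -0.6 0 0 0;0.07 0 0 0 0;0.07 0 0 0 0;0.07 0 0 0 0' > mv.in && python3 -m inch mv.in
python3 - <<'E'
from h import *
S=[("ballast",(.56,.0,.67,.11),(.045,.07)),("cap",(.58,.105,.65,.18),(.07,.081)),("lamp",(.58,.2,.65,.27),(.06,.08)),("gland",(.58,-.16,.65,-.09),(.035,.06)),("tray",(.54,-.19,.69,.29),(.006,.018))]
for n in("wrist","scene"):
    c=look(n,"w5"+n);tops(c,S)
E
```

```text
t: 17.65
tool_pos: [0.6123, 0.0554, 0.2405]
orientation: [-2.22, -2.223, -0.0]
force: [-0.8, -0.5, -1.0]
opening: 0.0699
gripper_force: 0.0
ballast z 57.1 3505 ((612.8, 54.3), (53.0, 80.2), 88.5)
cap z 75.1 1347 ((611.5, 143.6), (37.9, 38.6), 43.0)
lamp z 69.1 705 ((612.7, 222.2), (15.6, 36.8), 0.4)
gland z 46.8 184 ((614.1, -116.9), (14.2, 30.7), 178.4)
tray z 11.1 22839 ((613.2, 47.7), (110.2, 398.1), 90.2)
ballast z 58.2 657 ((614.9, 56.1), (53.6, 83.2), 90.1)
cap z 76.3 203 ((615.2, 144.6), (36.5, 37.3), 36.2)
lamp z 70.7 228 ((615.3, 234.6), (37.3, 37.5), 55.9)
gland z 50.9 87 ((617.5, -124.2), (26.8, 30.1), 121.5)
tray z 12.5 5140 ((615.4, 54.2), (112.9, 441.1), 90.2)
```

View pics/w5wrist.png

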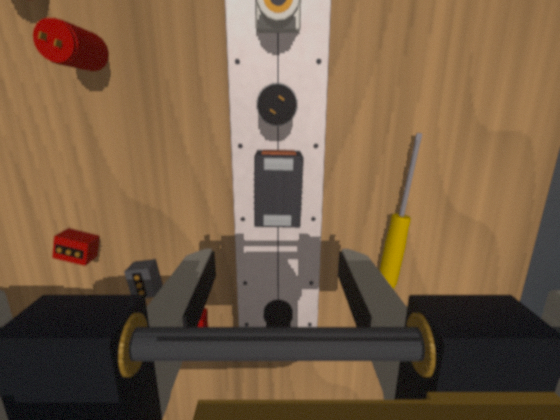

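The wrist view shows the capacitor upright at (277,104) on the line between ballast and lampholder. Measured at y 143.6–144.6 against a target of about 144.4. Now the terminal block.

In the tool's units: -0.0288 m is -0.576, -0.0156 m is -0.312.

```bash
echo '0.05 -0.576 -0.312 0 0;0.05 -0.576 -0.312 0 0;0.05 -0.576 -0.312 0 0;0.05 -0.576 -0.312 0 0;0.05 -0.576 -0.312 0 0;0.05 -0.576 -0.312 0 0;0.05 -0.576 -0.312 0 0;0.05 -0.576 -0.312 0 0;0.05 -0.576 -0.312 0 0;0.05 -0.576 -0.312 0 0;0.05 -0.576 -0.312 0 0;0.05 -0.576 -0.312 0 0;0.05 0 0 0.4 0.137;0.05 0 0 0.4 0.137;0.05 0 0 0.4 0.137;0.05 0 0 0 0;0.05 0 0 0 0;0.05 0 0 0 0' > mv.in && python3 -m inch mv.in
python3 - <<'E'
from h import *
c=look("wrist","w6")
tops(c,[("tb top",(.38,-.34,.47,-.24),(.017,.03)),("tb",(.38,-.34,.47,-.24),(.009,.03)),("tblow",(.38,-.34,.47,-.24),(.010,.017))])
P=cloud(c);Q=P[(abs(P[...,0]-.425)<.05)&(abs(P[...,1]+.29)<.05)&(P[...,2]>.009)&(P[...,2]<.03)];print(rect(Q))
E
```

```text
t: 19.55
tool_pos: [0.4263, -0.2913, 0.1821]
orientation: [2.622, 1.727, 0.001]
force: [0.7, 0.0, 0.3]
opening: 0.05
gripper_force: 0.0
tb top z 21.2 792 ((426.1, -289.1), (13.2, 59.4), 66.4)
tb z 20.3 802 ((426.4, -289.3), (14.0, 59.4), 66.4)
tblow z 13.1 572 ((425.8, -289.6), (23.8, 60.6), 66.1)
((425.9, -289.6), (23.9, 60.6), 66.1)
```

View pics/w6.png

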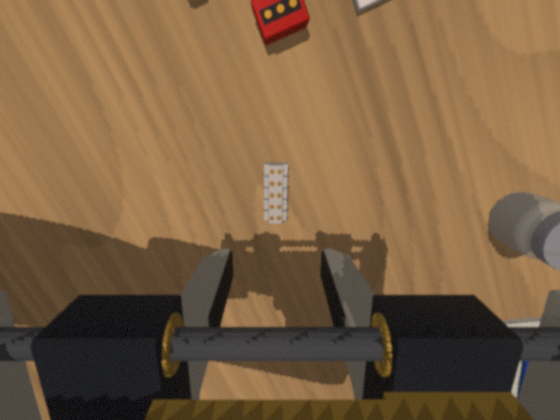

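The wrist view shows the block at (276,193), its length along the image columns and so aligned with the grasp. The jar is at (530,230), and the body will pass above it at about 87 mm. Descending.

In the tool's units: 0.03 m is 0.6, 0.02 m is 0.4.

```bash
echo '0.05 0.03 0 0.4 0;0.05 0 0 0.6 0;0.05 0 0 0.6 0;0.05 0 0 0.6 0;0.05 0 0 0.6 0;0.05 0 0 0.3 0;0.05 0 0 0.14 0;0.05 0 0 0 0;0.05 0 0 0 0;0.05 0 0 0 0' > mv.in && python3 -m inch mv.in
echo '0 0 0 0.04 0;0 0 0 0 0;0 0 0 0 0;0 0 0 0 0;0 0 0 0 0;0 0 0 0 0' > mv.in && python3 -m inch mv.in 20
```

```text
t: 20.6
tool_pos: [0.4272, -0.2907, 0.0204]
orientation: [2.625, 1.721, 0.001]
force: [0.2, 0.4, -0.2]
opening: 0.0501
gripper_force: 0.0
t: 21.2
tool_pos: [0.4261, -0.2898, 0.0167]
orientation: [2.627, 1.723, 0.0]
force: [-0.7, 0.2, 1.8]
opening: 0.0237
gripper_force: 20.0
```

```bash
echo '0 0 0 -0.2 0;0 0 0 -0.5 0;0 0 0 -0.6 -0.137;0 0 0 -0.5 -0.137;0 0 0 0 -0.137;0 0 0 0 0;0 0 0 0 0;0 0.508 0.374 0 0;0 0.508 0.374 0 0;0 0.508 0.374 0 0;0 0.508 0.374 0 0;0 0.508 0.374 0 0;0 0.508 0.374 0 0;0 0.508 0.374 0 0;0 0.508 0.374 0 0;0 0.508 0.374 0 0;0 0.508 0.374 0 0' > mv.in && python3 -m inch mv.in
echo '0 0 0 0 0;0 0 0 0 0;0 0 0 0.4 0;0 0 0 0.4 0;0 0 0 0.4 0;0 0 0 0.2 0;0 0 0 0 0;0 0 0 0 0;0 0 0 0 0' > mv.in && python3 -m inch mv.in
python3 - <<'E'
from h import *
c=look("wrist","w7"); S=[("tb",(.58,-.08,.65,0.01),(.03,.05)),("ballast",(.56,.01,.67,.11),(.053,.065))]
tops(c,S); c=look("scene","s7"); tops(c,S)
E
```

```text
t: 22.9
tool_pos: [0.6126, -0.0343, 0.1054]
orientation: [-2.223, -2.217, 0.002]
force: [1.0, -1.4, -0.0]
opening: 0.0236
gripper_force: 20.0
t: 23.8
tool_pos: [0.6138, -0.036, 0.0381]
orientation: [2.22, 2.221, 0.002]
force: [-0.1, 0.6, -0.7]
opening: 0.0236
gripper_force: 20.0
tb z 41.8 3494 ((613.7, -35.5), (49.8, 52.9), 133.1)
ballast z 57.3 25427 ((612.7, 49.6), (53.4, 72.1), 88.9)
tb z 40.6 100 ((618.7, -18.7), (29.6, 52.3), 169.7)
ballast z 58.5 657 ((615.2, 55.8), (54.0, 80.0), 88.1)
```

View pics/w7.png

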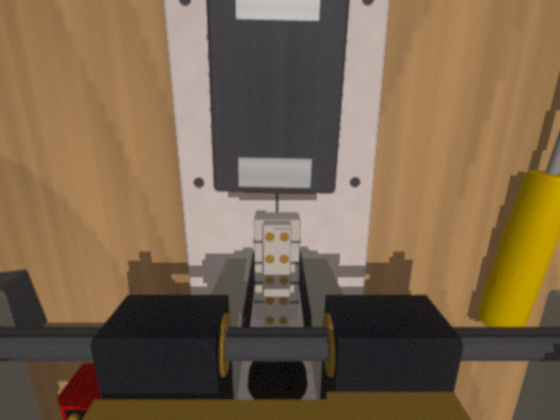

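The wrist view shows the block held at (277,265) on the line, between the ballast (275,95) and the gland (277,378). Lowering it.

In the tool's units: 0.005 m is 0.1, 0.003 m is 0.06.

```bash
echo '0 0 -0.01 0.1 0;0 0 0 0.06 0;0 0 0 0 0;0 0 0 0 0;0 0 0 0 0' > mv.in && python3 -m inch mv.in| grep -E "pos|force:"; echo '0 0 0 0.02 0;0 0 0 0 0;0 0 0 0 0' > mv.in && python3 -m inch mv.in | grep -E "pos|force:"; echo '0 0 0 0.02 0;0 0 0 0 0;0 0 0 0 0' > mv.in && python3 -m inch mv.in | grep -E "pos|force:"
```

```text
tool_pos: [0.6124, -0.0355, 0.0286]
force: [0.6, 0.3, 0.7]
gripper_force: 20.0
tool_pos: [0.6124, -0.0355, 0.0286]
force: [-4.4, 0.2, 8.9]
gripper_force: 20.0
tool_pos: [0.6124, -0.0355, 0.0285]
force: [-9.5, 0.7, 16.9]
gripper_force: 20.0
```

```bash
echo '0 0 0 -0.04 0;0 0 0 0 0;0.03 0 0 0 0;0.05 0 0 0 0;0.05 0 0 0 0;0.05 0 0 0 0;0.05 0 0 -0.4 0;0.05 0 0 -0.8 0;0.05 0 0 -1 0;0.05 0 0 -1 0;0.055 -0.16 -0.7 0 -0.131;0.055 0 -0.7 0 0;0.055 -0.06 -0.7 0 0;0.055 -0.06 -0.7 0 0;0.055 -0.06 -0.68 0 0;0.055 0 0 0 0;0.055 0 0 0 0;0.055 0 0 0 0' > mv.in && python3 -m inch mv.in
python3 - <<'E'
from h import *
S=[("ign",(.40,-.11,.48,-.04),(.02,.033)),("tb",(.58,-.08,.65,0.008),(.025,.038)),("ballast",(.56,.01,.67,.11),(.053,.065))]
for n in("wrist","scene","side"):
    c=look(n,"w8"+n);tops(c,S)
print(sensors.read_state()["tool_pos"])
E
```

```text
t: 26.8
tool_pos: [0.4416, -0.0708, 0.1891]
orientation: [2.069, 2.362, 0.001]
force: [0.6, 0.1, 0.0]
opening: 0.0551
gripper_force: 0.0
ign z 29.2 1264 ((437.6, -72.9), (31.6, 41.1), 96.6)
tb z 32.7 1022 ((611.4, -35.0), (15.3, 60.0), 90.1)
ballast z 57.1 6659 ((612.4, 54.0), (54.5, 80.4), 89.7)
ign z 29.8 142 ((440.3, -72.0), (32.0, 43.7), 99.5)
tb z 32.6 154 ((614.4, -33.5), (23.4, 60.5), 88.2)
ballast z 58.5 656 ((614.9, 55.5), (54.6, 80.7), 89.4)
ign z 29.5 199 ((438.9, -76.1), (31.9, 43.6), 97.5)
tb z 32.6 115 ((614.1, -30.6), (21.1, 81.3), 81.1)
ballast z 57.5 381 ((614.3, 51.5), (52.2, 82.1), 89.0)
[ 0.44142246 -0.0706611   0.18869546]
```

View pics/w8wrist.png

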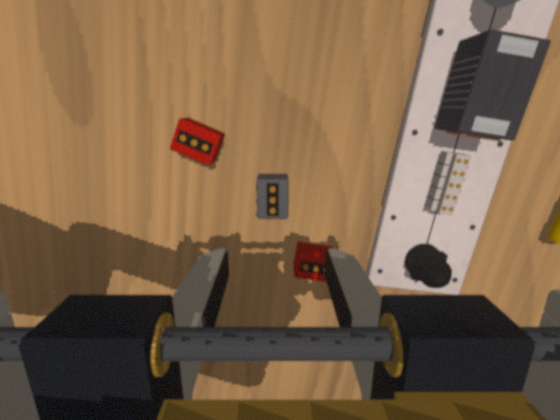

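The wrist view shows the grey ignitor at (272,197), aligned with the tool, studs up. The red boxes at (198,141) and (313,262) are clear of the fingers. The terminal block measures y −35.0 at 90°, as wanted.

In the tool's units: -0.004 m is -0.08, 0.03 m is 0.6.

```bash
echo '0.055 -0.034 -0.08 0.4 0;0.055 0 0 0.6 0;0.055 0 0 0.6 0;0.055 0 0 0.6 0;0.055 0 0 0.6 0;0.055 0 0 0.4 0;0.055 0 0 0.14 0;0.055 0 0 0 0;0.055 0 0 0 0;0 0 0 0 0;0 0 0 0 0;0 0 0 0 0;0 0 0 0 0;0 0 0 0 0' > mv.in && python3 -m inch mv.in 20
echo '0 0 0 -0.2 0;0 0 0 -0.5 0;0 0 0 -0.6 0.131;0 0 0 -0.5 0;0 0 0 0 0;0 0 0 0 0;0 0 0 0 0' > mv.in && python3 -m inch mv.in
```

```text
t: 28.35
tool_pos: [0.4375, -0.0732, 0.0223]
orientation: [2.069, 2.362, 0.001]
force: [-0.4, 0.8, 6.5]
opening: 0.0314
gripper_force: 20.0
t: 29.05
tool_pos: [0.436, -0.0728, 0.1105]
orientation: [-2.219, -2.222, 0.002]
force: [0.3, 0.7, -1.4]
opening: 0.0319
gripper_force: 20.0
```

In the tool's units: 0.0175 m is 0.35, 0.015 m is 0.3.

```bash
echo '0 0.254 0.35 0 0;0 0.254 0.35 0 0;0 0.254 0.35 0 0;0 0.254 0.35 0 0;0 0.254 0.35 0 0;0 0.254 0.35 0 0;0 0.254 0.35 0 0;0 0.254 0.35 0 0;0 0.254 0.35 0 0;0 0.254 0.35 0 0;0 0 0 0 0;0 0 0 0 0;0 0 0 0.3 0;0 0 0 0.1 0;0 0 0 0 0;0 0 0 0 0;0 0 0 0 0' > mv.in && python3 -m inch mv.in
python3 - <<'E'
from h import *
c=look("wrist","w9"); print(sensors.read_state()["tool_pos"])
E
```

```text
t: 30.75
tool_pos: [0.612, 0.054, 0.092]
orientation: [2.22, 2.222, 0.001]
force: [0.8, 0.2, -0.4]
opening: 0.0317
gripper_force: 20.0
[0.61216101 0.05403801 0.09221011]
```

View pics/w9.png

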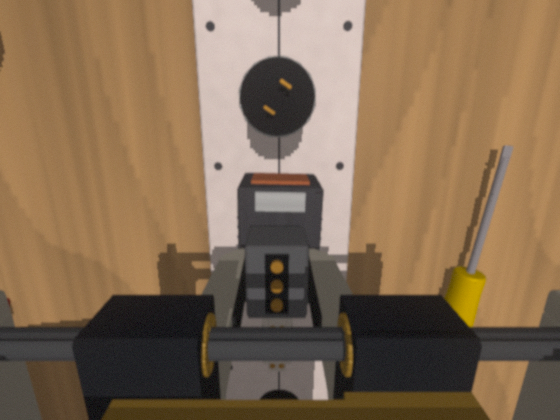

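The ignitor is held over the ballast at (277,270), studs up, centred on the ballast at (280,200). Lowering it.

In the tool's units: 0.006 m is 0.12, 0.004 m is 0.08.

```bash
echo '0 0 0.01 0.12 0;0 0 0 0.08 0;0 0 0 0 0;0 0 0 0 0;0 0 0 0 0' > mv.in && python3 -m inch mv.in| grep -E "pos|force:"; echo '0 0 0 0.02 0;0 0 0 0 0;0 0 0 0 0' > mv.in && python3 -m inch mv.in | grep -E "pos|force:"; echo '0 0 0 0.02 0;0 0 0 0 0;0 0 0 0 0' > mv.in && python3 -m inch mv.in | grep -E "pos|force:"
```

```text
tool_pos: [0.6124, 0.0541, 0.0817]
force: [0.1, -0.6, -0.4]
gripper_force: 20.0
tool_pos: [0.6123, 0.0542, 0.0806]
force: [-0.0, -0.4, -0.8]
gripper_force: 20.0
tool_pos: [0.6125, 0.0542, 0.0804]
force: [-3.7, 0.3, 5.4]
gripper_force: 20.0
```

```bash
echo '0.036 0 0 -0.01 0;0.05 0 0 0 0;0.06 0 0 0 0;0.06 0 0 0 0;0.06 0 0 -0.4 0;0.06 0 0 -0.8 0;0.06 0 0 -1 0;0.06 0 0 -0.8 0;0.06 -0.6 0 0 0;0.06 -0.6 0 0 0;0.06 0 0 0 0;0.06 0 0 0 0;0.06 0 0 0 0' > mv.in && python3 -m inch mv.in
python3 - <<'E'
from h import *
S=[("ign",(.58,.02,.65,.09),(.08,.095)),("ballast",(.56,.01,.67,.11),(.053,.062)),("cap",(.58,.105,.65,.18),(.07,.081)),("tb",(.58,-.08,.65,0.008),(.025,.038)),("lamp",(.58,.2,.65,.27),(.06,.08)),("tray",(.54,-.19,.69,.29),(.006,.018))]
for n in("wrist","scene"):
    c=look(n,"w10"+n);tops(c,S)
E
```

```text
t: 33.2
tool_pos: [0.6122, -0.0052, 0.2298]
orientation: [-2.22, -2.222, 0.0]
force: [-0.9, -0.5, 0.4]
opening: 0.0596
gripper_force: 0.0
ign z 87.3 1685 ((611.9, 53.5), (32.0, 41.5), 90.1)
ballast z 57.1 2676 ((612.8, 54.0), (53.1, 80.0), 88.8)
cap z 75.2 1732 ((611.3, 142.9), (37.7, 38.2), 154.6)
tb z 32.7 614 ((609.6, -34.5), (17.9, 59.5), 89.1)
lamp few 0
tray z 11.1 20321 ((613.3, 8.7), (110.4, 348.7), 90.2)
ign z 88.3 221 ((614.8, 55.0), (33.5, 42.0), 90.1)
ballast z 58.5 356 ((615.3, 55.6), (53.4, 79.5), 89.3)
cap z 76.3 203 ((614.9, 144.4), (36.6, 37.0), 37.0)
tb z 32.8 149 ((615.0, -33.3), (25.0, 59.5), 88.9)
lamp z 70.5 225 ((615.2, 233.9), (36.8, 38.3), 63.0)
tray z 12.5 4893 ((615.3, 54.5), (112.6, 440.5), 90.0)
```

View pics/w10scene.png

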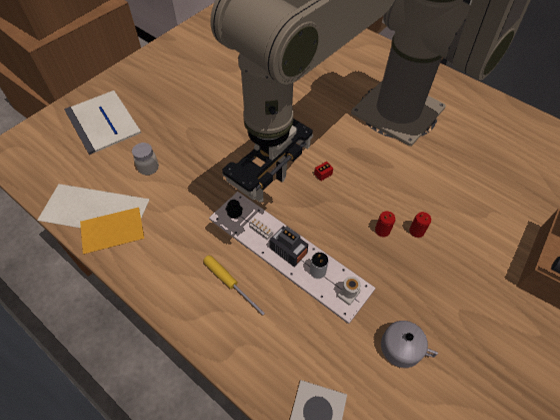

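View pics/w10wrist.png

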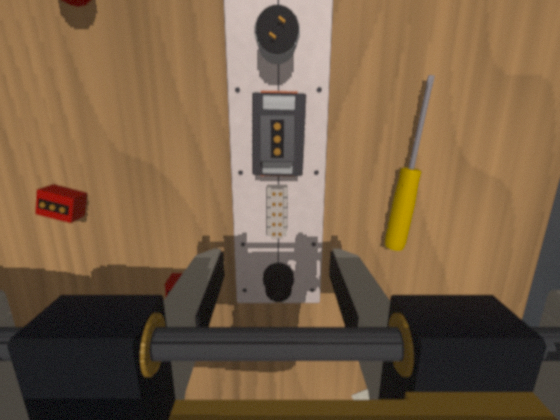

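The scene view shows gland (234,208), block (261,228), ballast with ignitor (290,243), capacitor (319,264) and lampholder (350,288) in one row. The wrist view agrees: capacitor (277,30), ignitor on ballast (278,135), block (277,211), gland (278,281). Everything is within about 2 mm and the gripper is clear.

```bash
python3 -c "from plant import robot; print(robot.close_job())"
```

```text
the job is handed in; nothing more can be done
None
```

The job is handed in at about 33 s of the 101 s: all four parts are laid out as asked, within about 2 mm of their places by the last camera measurements, the ballast about 1° off the line, and the capacitor was carried upright; the pot, jar and screwdriver were never touched.

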